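Ramekin under the mill, and set the grind

TASK

Get the spice mill ready: slide the white ramekin along the counter, without lifting or tipping it, until it is centred under the mill's spout. Then turn the wing screw on top of the mill clockwise (seen from above) until it seats, back it off a quarter turn, and finish with the wings still gripped, holding the screw there. Leave the other crockery where it stands.

Things in the scene. Friction and masses are not known exactly. Their poses are not given: they have to be found in the camera images.
- mill: Spice mill fixed to the counter: aluminium box 110 x 110 mm, 148 mm high; behind it a lower black box with a small clear hopper (top at 154 mm); black foot 12 mm high. Origin: on the counter under the wing screw's axis (centre of the aluminium box). z up; the spout points along -x, hopper centred 87 mm towards +x. The spout points about to the robot's left (world +y), within 15 degrees
- outlet (a point): Centre of the mouth of the mill's steel spout, 82 mm above the counter and 130 mm from the screw's axis (75 mm in front of the aluminium face). The spout is a level pipe 26 mm thick, about 110 mm above the counter, ending in a downward nozzle 29 mm across and 34 mm high
- screw (a joint): Angle of the wing screw in rad. 0 = seated (a hard stop); it grows as the screw is backed off anticlockwise seen from above (about +z), up to a stop at 3.0. It starts 1.0 to 2.7 rad from the seat. Friction (0.07 N m) keeps it where it is left; it does not move up or down
- wings (a point): Point on the wing screw's axis, 197 mm above the counter, the height to grip. The wings are one upright steel bar 52 mm long (along this point's x), 12 mm thick (along y), 175 to 207 mm above the counter, on a round hub 28 mm across; grip the 12 mm thickness. When seated, its x axis is parallel to the mill's x. Space all round the wings is clear above 155 mm
- ramekin: White straight-sided ceramic ramekin, loose on the counter, open at the top: 94 mm across at the foot, 100 mm at the rim, 45 mm high, wall 4 mm, 0.2 to 0.42 kg. Origin: centre of its underside, z up. It starts 90 to 150 mm in front of the spout, up to 40 mm to either side
- mug: Bystander: white mug standing upside down, 82 mm across with a handle on one side, 84 mm high. Origin: centre of its underside
- tumbler: Bystander: drinking glass standing upside down, 74 mm across, 90 mm high. Origin: centre of its underside
- saucers: Bystander: stack of four square white saucers 120 x 120 mm, 40 mm high. Origin: centre of its underside

How it is judged:
On the way, in this order (a step that is already met when the one before it is completed fails the run):
1. the ramekin stands centred under the spout (horizontal distance between ramekin and outlet below 0.02 m and linear speed of ramekin below 0.02 m/s), for 0.2 s.
2. the wing screw is seated (value of joint screw below 0.08 rad), for 0.2 s.
At the end, for the whole second after the job is handed in: Screw at rest 90 degrees (give or take 15) back from its seat, fingers around its wings gripping with over 2 N; ramekin upright on the counter, centre within 20 mm of the spout's seen from above; mug, tumbler and saucers within 30 mm of where they stood (value of joint screw between 1.31 and 1.83 rad and velocity of joint screw between -0.1 and 0.1 rad/s and contact force between the fingers and screw above 2 N and distance between the grasp point and wings below 0.025 m and horizontal distance between ramekin and outlet below 0.02 m and height (world z) of ramekin below 0.005 m and angle between ramekin's own z axis and vertical below 0.1 rad and distance of each of mug, tumbler, saucers from where it was at the start of the episode below 0.03 m); the arm keeps its last pose, push and grip.
It fails at once if the ramekin is lifted or tipped (height (world z) of ramekin above 0.012 m or angle between ramekin's own z axis and vertical above 0.3 rad).
It fails at once if another piece of crockery is pushed away or tipped (distance of any of mug, tumbler, saucers from where it was at the start of the episode above 0.03 m or angle between any of mug, tumbler's own z axis and vertical above 0.4 rad).
It also fails if it takes over 72 s, if anything falls off the work surface, if the arm or the gripper's body presses on something with over 40 N, if the wrist force passes 120 N, or if a joint passes its speed limit or range.

ROBOT

A 6-joint arm with a two-finger parallel gripper is mounted at the origin on the work surface. World frame = base frame: x ahead of the robot, y to its left, z up, the work surface at z = 0. Lengths are in m, angles in rad, forces in N, time in s.
With the tool pointing down it reaches from about 0.35 to 0.775 m from the base axis. Payload 5.5 kg.
Tool frame: the origin (TCP) lies on the centre line of the jaws, within the pads' length; the fingertips stand 11 mm ahead of it and the grasp point (between the pads) lies 8 mm behind it (env.nose_length is the distance from the TCP to the fingertips, in m); x points along the fingers, z is the direction in which the jaws open and shut, and the axes are right-handed (so a half turn about x gives the same grasp; the last joint's range is limited). The gripper opens to 85 mm and grips with 20 to 120 N. Pads are 22 mm wide; open, the fingers measure 114 mm over their backs; the gripper's body (76 mm by 85 mm) begins 54 mm behind the grasp point. The pads swing forward as they close: fully open they stand 13 mm farther back than shut.
Start: joints at [1.092, 0.313, 0.046, 1.304, 0, 1.431], TCP at [0.191, 0.542, 0.242] pointing down, gripper open.
Joint ranges: [-2.76, 2.76], [-0.86, 1.69], [-1.03, 1.26], [-2.2, 2.34], [-1.47, 1.5], [-3.14, 3.14]. Speed limits (rad/s): [2.57, 2.57, 3.14, 3.14, 3.14, 3.14].

INTERFACE

Orientations are given as a unit quaternion [w, x, y, z].
In Python, from workcell import env gives the robot as it stands. The module is installed in compiled form; this text tells all that it offers.
- The arm moves only by the tool step_arm, never from a script. Its argument "moves" is a list that holds one entry, the list of rows, each a list of 7 numbers: the turn, a rotation vector about the tool's x, y, z in rad, then the shift along the tool's x, y, z in m, then the opening, from 0 (shut) to 1 (fully open). In form: [[[rx, ry, rz, tx, ty, tz, grip], ...]]. A call has 1 to 12 rows; each row is the pose to reach, as a shift and turn from the pose measured when the call began, along the tool's axes at that moment; what a row does not reach only later rows make up. A row lasts 1/10 s, in which the tool goes at most 50 mm and 8.59 degrees, less where a joint would pass 70% of its speed; a pose out of reach is approached as far as the arm can. A call with a gripper value outside its range is refused whole. The fingers move at their own pace and stop on an object; "force" is the grip in N (left out, the last holds). Time passes only in rows, so rows that repeat a pose let the fingers close. It gives the time, the measured TCP pose, the force and the opening at its end, in the units of the state.
- env.get_state(): the state, without advancing time (a new reading comes with each control period).
- env.read_camera(name): name is "side" or "top" or "wrist"; returns (picture, depth): 480x640x3 uint8, red, green, blue; 480x640 float32, m along the optical axis (not along the pixel's ray), 0 where there is no reading.
- env.get_calibration(name): a dict with "mtx" (3x3 intrinsics, pixels), "distortion" ([k1, k2, p1, p2, k3] as OpenCV has them; the pictures are not rectified), "camera_from_world" (4x4, takes a point from world to camera coordinates); the wrist camera has in their place "T_tool_cam" (4x4, takes a point from camera to tool coordinates, whose origin is the TCP and whose axes are the tool frame's). Camera axes: x right, y down, z forward; pixel columns grow to the right and rows downward; lengths in m; the calibration is good to about 2 mm. A picture is of the moment at which its call begins: read the wrist's pose just before it. get_calibration takes no time and is no camera call.
- env.hand_in(): hands the job in, once; it reports no verdict.
Trained networks look in the newest picture that a camera, given by its name, has taken for a name from the list of things; names that differ only in an ending like _2 or _b are one class to them, and where a whole thing is asked for, a point or a joint stands for the part that bears it (a point fixed in the world has none). Each returns a list of dicts, best first, with "confidence" (0 to 1); they miss things now and then, are a little off and sometimes report something else, mostly with a low value. They report only what shows in the picture. A call takes as long as a camera call.
- env.boxes_of(camera, thing): "uv" ([column, row] in pixels, amid what is visible of it).
- env.silhouettes(camera, thing): "mask" (480x640 bool, what is visible of it) and "uv" ([column, row] in pixels, amid what is visible of it).
The state is a dict: "clock": time; "joint_pos": joint angles; "qvel": joint speeds; "tau": joint torques, N m; "tcp_pos": TCP position; "orientation": TCP orientation; "wrist_force": force on the tool from outside, world axes, zero at the start; "ft_torque": the same for the moment, N m; "finger_gap": finger opening in m.
Only numpy, scipy, OpenCV 4.12 (cv2) and the standard library are available. Lean on these libraries where they do the work, as an engineer would, in place of code of your own. Each camera call takes 0.05 s, during which the arm holds its last target.

## Working session

There is one attempt and no reset: what is moved stays moved. The work goes in short steps, Python scripts to look and compute and a tool call to move; the robot and the scene stay as the last step left them, time stands still between calls to the robot, and variables do not carry over. Pictures are saved under pics/ and viewed, and the job is handed in when it is done.

Besides the shell and the picture viewer there is one more tool, called after "Emit:" as name([rows], argument=value, ...), one row to a line, values as JSON. step_arm: Moves the arm, as the interface text tells. Its arguments: {"type":"object","properties":{"moves":{"type":"array","items":{"type":"array","items":{"type":"array","items":{"type":"number"}}}},"force":{"type":"number"}},"required":["moves"]}

```bash
mkdir -p pics; cat > h.py <<'E'
import numpy as np, cv2
from scipy.spatial.transform import Rotation as R
from workcell import env
def save(name,img): cv2.imwrite('pics/'+name+'.png',cv2.cvtColor(img,cv2.COLOR_RGB2BGR))
def tool():
    s=env.get_state(); q=s['orientation']
    T=np.eye(4);T[:3,:3]=R.from_quat([q[1],q[2],q[3],q[0]]).as_matrix();T[:3,3]=s['tcp_pos'];return T
def pts(cam,uv,d,T=None):
    c=env.get_calibration(cam); uv=np.array(uv,float).reshape(-1,1,2)
    n=cv2.undistortPoints(uv,np.array(c['mtx']),np.array(c['distortion']))[:,0]
    d=np.array(d).reshape(-1,1); P=np.hstack([n*d,d])
    M=(T@np.array(c['T_tool_cam'])) if cam=='wrist' else np.linalg.inv(np.array(c['camera_from_world']))
    return P@M[:3,:3].T+M[:3,3]
def cloud(cam,depth,mask=None,T=None):
    m=depth>0
    if mask is not None: m&=mask
    v,u=np.nonzero(m); return pts(cam,np.c_[u,v],depth[v,u],T)
E
python3 - <<'E'
from h import *
print(env.get_state())
for c in ['top','side','wrist']:
    T=tool(); im,d=env.read_camera(c); save(c+'0',im); np.save(c+'0d',d)
    for t in ['mill','ramekin','mug','tumbler','saucers','screw']:
        for r in env.silhouettes(c,t)[:2]:
            m=r['mask']; P=cloud(c,d,m,T)
            print(c,t,round(r['confidence'],2),np.round(r['uv']),m.sum(),np.round(np.median(P,0),3) if len(P) else '',np.round(np.percentile(P,[2,98],axis=0),3).tolist() if len(P) else '')
E
```

```text
{'clock': 0.0, 'joint_pos': array([1.09240314e+00, 3.14009635e-01, 4.49707100e-02, 1.30361772e+00,
       7.65091122e-06, 1.43118039e+00]), 'qvel': array([ 0.00010718, -0.0011912 , -0.00143506, -0.00117967, -0.00037347,
       -0.00086538]), 'tau': array([ 3.48142326e-03, -4.80632007e+01,  2.98529631e+01,  1.91491912e-02,
        9.15523060e-05,  2.42643367e-06]), 'tcp_pos': array([0.19087422, 0.54186223, 0.24140023]), 'orientation': array([ 0.57654791, -0.40885316,  0.57771936,  0.40825474]), 'wrist_force': array([-0.03392582,  0.27304976, -0.19879444]), 'ft_torque': array([ 0.04033527, -0.03670935,  0.034303  ]), 'finger_gap': 0.0852901689265497}
top mill 0.85 [354. 244.] 7814 [ 0.57  -0.221  0.146] [[0.522, -0.317, 0.01], [0.639, -0.08, 0.205]]
top ramekin 0.57 [212. 252.] 2255 [0.574 0.053 0.008] [[0.525, 0.004, 0.001], [0.616, 0.095, 0.047]]
top mug 0.56 [356. 150.] 1726 [ 0.758 -0.229  0.077] [[0.724, -0.268, 0.007], [0.804, -0.196, 0.087]]
top tumbler 0.83 [264. 158.] 1369 [ 0.746 -0.045  0.087] [[0.726, -0.075, 0.006], [0.786, -0.014, 0.094]]
top saucers 0.71 [432. 371.] 4555 [ 0.343 -0.355  0.04 ] [[0.281, -0.42, 0.018], [0.406, -0.291, 0.044]]
top screw 0.75 [351. 231.] 380 [ 0.581 -0.201  0.204] [[0.557, -0.215, 0.151], [0.606, -0.19, 0.21]]
side mill 0.69 [333. 245.] 5214 [ 0.566 -0.157  0.126] [[0.522, -0.309, 0.009], [0.631, -0.062, 0.204]]
side ramekin 0.63 [292. 348.] 2141 [0.573 0.042 0.018] [[0.524, 0.006, 0.004], [0.616, 0.1, 0.047]]
side mug 0.95 [263. 233.] 1347 [ 0.761 -0.203  0.062] [[0.721, -0.25, 0.004], [0.804, -0.188, 0.087]]
side tumbler 0.57 [227. 286.] 1433 [ 0.748 -0.019  0.064] [[0.725, -0.059, 0.006], [0.784, -0.004, 0.093]]
side saucers 0.63 [452. 255.] 2389 [ 0.342 -0.334  0.04 ] [[0.275, -0.414, 0.007], [0.41, -0.282, 0.044]]
side screw 0.98 [335. 211.] 516 [ 0.581 -0.195  0.188] [[0.558, -0.229, 0.151], [0.608, -0.186, 0.209]]
```

View pics/top0.png

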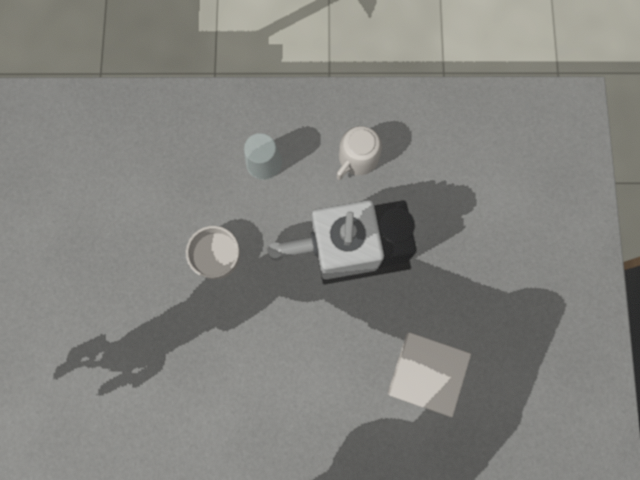

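View pics/side0.png

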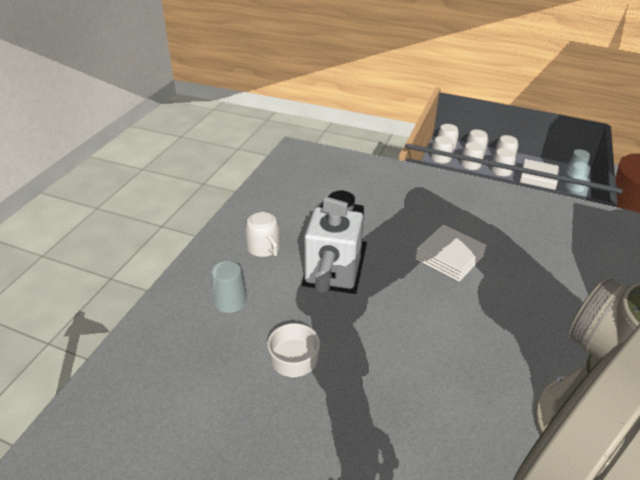

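```bash
python3 - <<'E'
from h import *
from scipy.optimize import least_squares
d={c:np.load(c+'0d.npy') for c in['top','side']}
for c in d:
    P=cloud(c,d[c])
    # mill top face
    b=(abs(P[:,0]-.58)<.13)&(P[:,1]>-.4)&(P[:,1]<-.03)
    t=P[b&(P[:,2]>.142)&(P[:,2]<.1525)]
    r=cv2.minAreaRect(t[:,:2].astype(np.float32)*1000); print(c,'boxtop',r,len(t),np.median(t[:,2]))
    w=P[b&(P[:,2]>.19)]
    r=cv2.minAreaRect(w[:,:2].astype(np.float32)*1000); print(c,'wings',r,len(w),w[:,2].max())
    u,s,v=np.linalg.svd(w[:,:2]-w[:,:2].mean(0),full_matrices=False); print(w.mean(0),v[0],np.degrees(np.arctan2(v[0,1],v[0,0])))
    sp=P[b&(P[:,2]>.075)&(P[:,2]<.13)&(P[:,1]>-.15)]
    r=cv2.minAreaRect(sp[:,:2].astype(np.float32)*1000); print(c,'spout',r,len(sp),sp[:,2].max())
    k=P[(abs(P[:,0]-.57)<.07)&(abs(P[:,1]-.05)<.07)&(P[:,2]>.036)&(P[:,2]<.055)]
    f=least_squares(lambda p:np.hypot(k[:,0]-p[0],k[:,1]-p[1])-.048,[.57,.05],loss='soft_l1',f_scale=.003).x
    print(c,'ram',f,len(k),np.median(k[:,2]),k.min(0),k.max(0))
E
```

```text
top boxtop ((588.1273193359375, -233.68716430664062), (109.5223159790039, 172.04205322265625), 10.092442512512207) 3461 0.14817557886351862
top wings ((582.7644653320312, -202.90213012695312), (11.948752403259277, 51.91635513305664), 85.80719757080078) 236 0.21170553624321242
[ 0.5816535  -0.20271177  0.20593747] [-0.99707588  0.07641783] 175.61730796094605
top spout ((582.2578125, -104.33322143554688), (68.42487335205078, 88.90325164794922), 4.0669636726379395) 738 0.12965752786707818
top ram [0.56982554 0.0489272 ] 425 0.04392603165579656 [ 5.20737464e-01 -4.53972455e-04  3.61733120e-02] [0.61967254 0.09922918 0.05093385]
side boxtop ((587.4071655273438, -223.27174377441406), (109.45791625976562, 162.51748657226562), 9.990371704101562) 1333 0.14879547572614915
side wings ((583.0218505859375, -198.84298706054688), (16.07036590576172, 52.12236404418945), 88.1198501586914) 241 0.210271420769659
[ 0.58226147 -0.19670039  0.20147946] [-0.99819832  0.06000098] 176.56013083413507
side spout ((584.4090576171875, -103.09563446044922), (91.89820098876953, 93.57923126220703), 0.14078694581985474) 1004 0.1299797903508283
side ram [0.56993227 0.05287947] 543 0.043994823061251354 [0.52107968 0.00129442 0.03602369] [0.62029101 0.10288814 0.04927436]
```

```bash
cat >> h.py <<'E'
def pose(xdir,zdir,p):
    x=np.array(xdir,float);x/=np.linalg.norm(x);z=np.array(zdir,float);z-=x*(z@x);z/=np.linalg.norm(z)
    T=np.eye(4);T[:3,:3]=np.c_[x,np.cross(z,x),z];T[:3,3]=p;return T
def rel(Tt,T=None):
    T=tool() if T is None else T
    D=np.linalg.inv(T)@Tt
    return np.round(np.r_[R.from_matrix(D[:3,:3]).as_rotvec(),D[:3,3]],4)
E
python3 - <<'E'
from h import *
T=tool();print(np.round(T,3),env.nose_length)
print(np.round(env.get_calibration('wrist')['T_tool_cam'],3))
u=np.array([-.081,-.997,0]);t=np.radians(25)
x=np.cos(t)*np.array([0,0,-1])+np.sin(t)*u
for s in(1,-1):
  for h in (.2,.03):
    print(s,h,rel(pose(x,s*np.array([.997,-.081,0]),[.577,.131,h])))
E
```

```text
[[ 0.    -0.943  0.332  0.191]
 [ 0.     0.332  0.943  0.542]
 [-1.    -0.     0.     0.242]
 [ 0.     0.     0.     1.   ]] 0.011
[[ 0.    -0.317  0.949 -0.131]
 [ 0.    -0.949 -0.317  0.082]
 [ 1.     0.    -0.     0.   ]
 [ 0.     0.     0.     1.   ]]
1 0.2 [ 1.2909  0.2864 -0.3716  0.0423 -0.5006 -0.2597]
1 0.03 [ 1.2909  0.2864 -0.3716  0.2123 -0.5006 -0.2598]
-1 0.2 [-1.7958  0.3983  0.307   0.0423 -0.5006 -0.2597]
-1 0.03 [-1.7958  0.3983  0.307   0.2123 -0.5006 -0.2598]
```

View pics/wrist0.png

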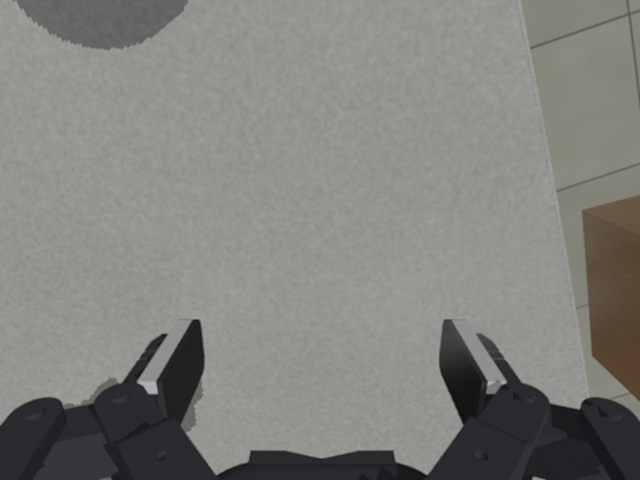

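Emit:
step_arm([
  [[0.22,0.05,-0.06,0.007,-0.083,-0.043,0.5],[0.44,0.1,-0.13,0.014,-0.167,-0.087,0.5],[0.66,0.15,-0.19,0.021,-0.25,-0.13,0.5],[0.87,0.19,-0.25,0.028,-0.334,-0.173,0.5],[1.08,0.24,-0.31,0.035,-0.417,-0.217,0.5],[1.29,0.286,-0.372,0.042,-0.5,-0.26,0.5],[1.29,0.286,-0.372,0.042,-0.5,-0.26,0.5],[1.29,0.286,-0.372,0.042,-0.5,-0.26,0.5],[1.29,0.286,-0.372,0.042,-0.5,-0.26,0.5],[1.29,0.286,-0.372,0.042,-0.5,-0.26,0.5],[1.29,0.286,-0.372,0.042,-0.5,-0.26,0.5],[1.29,0.286,-0.372,0.042,-0.5,-0.26,0.5]],
])

```text
clock: 2.25
tcp_pos: [0.5789, 0.1272, 0.1994]
orientation: [0.684, -0.124, 0.696, -0.183]
wrist_force: [-0.6, 0.3, -0.2]
finger_gap: 0.0427
```

```bash
cat > look.py <<'E'
from h import *
import sys
n=sys.argv[1]
s=env.get_state();print(s['clock'],s['joint_pos'].round(3),s['tcp_pos'].round(4),s['finger_gap'],s['wrist_force'].round(2))
T=tool();print(T[:3,:3].round(3).tolist())
for c in sys.argv[2:]:
    im,d=env.read_camera(c);save(n+c,im);np.save(n+c+'d',d)
E
python3 look.py a wrist; python3 - <<'E'
from h import *
u=np.array([-.081,-.997,0]);t=np.radians(25)
x=np.cos(t)*np.array([0,0,-1])+np.sin(t)*u
for h in(.2,.03): print(rel(pose(x,np.array([.997,-.081,0]),[.577,.131,h])))
d=np.load('awristd.npy');P=cloud('wrist',d,None,tool())
from scipy.optimize import least_squares
k=P[(abs(P[:,0]-.57)<.07)&(abs(P[:,1]-.05)<.07)&(P[:,2]>.036)&(P[:,2]<.055)]
f=least_squares(lambda p:np.hypot(k[:,0]-p[0],k[:,1]-p[1])-.048,[.57,.05],loss='soft_l1',f_scale=.003).x
print(f,len(k),np.median(k[:,2]),k.min(0),k.max(0))
E
```

```text
2.25 [ 0.275  0.51   0.166  1.389 -0.408  1.965] [0.5789 0.1272 0.1994] 0.042650820619433566 [-0.64  0.33 -0.2 ]
[[-0.035, 0.077, 0.996], [-0.422, 0.903, -0.085], [-0.906, -0.424, 0.001]]
[-0.0045 -0.0007  0.0009 -0.0021  0.0032 -0.0023]
[-0.0045 -0.0007  0.0009  0.1519  0.0752 -0.0025]
[0.57011115 0.05227982] 3013 0.04305008766040175 [0.52040941 0.00115043 0.03600462] [0.61973111 0.10145248 0.04629445]
```

View pics/awrist.png

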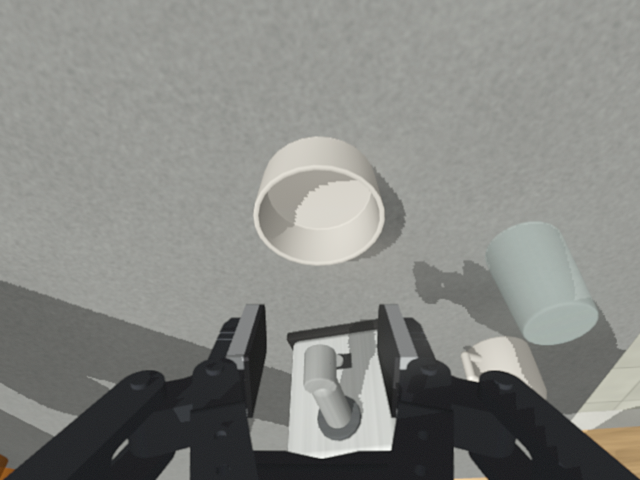

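```bash
python3 - <<'E'
from h import *
d=np.load('awristd.npy');P=cloud('wrist',d,None,tool())
b=(abs(P[:,0]-.57)<.1)&(P[:,1]<-.04)&(P[:,1]>-.3)
k=P[b&(P[:,2]>.07)&(P[:,2]<.135)]
print(len(k),k.min(0) if len(k) else'',k.max(0) if len(k) else '')
n=k[(k[:,1]>-.1)]
if len(n):print(np.percentile(n,[1,50,99],axis=0).round(4))
for zz in (.085,.095):
    q=n[abs(n[:,2]-zz)<.005]
    if len(q): print(zz,len(q),q.min(0),q.max(0))
q=P[b&(P[:,2]>.14)];print(len(q))
E
```

```text
7492 [ 0.51996115 -0.1652677   0.07000963] [ 0.62605411 -0.05790292  0.13499793]
[[ 0.5463 -0.0989  0.0828]
 [ 0.5622 -0.065   0.1093]
 [ 0.5763 -0.0588  0.1199]]
0.085 249 [ 0.54598063 -0.07358883  0.08095146] [ 0.57452299 -0.05872767  0.08999681]
0.095 333 [ 0.54607665 -0.07333606  0.0900054 ] [ 0.57439142 -0.05806025  0.0999712 ]
400
```

```bash
python3 - <<'E'
from h import *
u=np.array([-.078,-.997,0]);t=np.radians(25)
x=np.cos(t)*np.array([0,0,-1])+np.sin(t)*u
for h in(.2,.1,.05,.029): print(rel(pose(x,np.array([.997,-.078,0]),[.5765,.135,h])))
E
```

```text
[-0.0072 -0.002   0.001  -0.0038  0.0068 -0.0032]
[-0.0072 -0.002   0.001   0.0868  0.0491 -0.0033]
[-0.0072 -0.002   0.001   0.1321  0.0703 -0.0033]
[-0.0072 -0.002   0.001   0.1511  0.0792 -0.0034]
```

Emit:
step_arm([
  [[-0.007,-0.002,0.001,-0.004,0.007,-0.003,0.5],[-0.007,-0.002,0.001,0.04,0.028,-0.003,0.5],[-0.007,-0.002,0.001,0.087,0.049,-0.003,0.5],[-0.007,-0.002,0.001,0.11,0.06,-0.003,0.5],[-0.007,-0.002,0.001,0.132,0.07,-0.003,0.5],[-0.007,-0.002,0.001,0.151,0.079,-0.003,0.5],[-0.007,-0.002,0.001,0.151,0.079,-0.003,0.5],[-0.007,-0.002,0.001,0.151,0.079,-0.003,0.5]],
])

```text
clock: 3.1
tcp_pos: [0.576, 0.1363, 0.0296]
orientation: [0.684, -0.127, 0.696, -0.179]
wrist_force: [0.8, 0.8, -0.1]
finger_gap: 0.0428
```

```bash
python3 look.py b wrist; python3 - <<'E'
from h import *
T=tool()
u=np.array([-.078,-.997,0]);t=np.radians(25)
x=np.cos(t)*np.array([0,0,-1])+np.sin(t)*u
for a in (0,.1,.12): print(rel(pose(x,np.array([.997,-.078,0]),np.array([.5765,.135,.029])+a*u)))
E
```

```text
3.1 [ 0.29   0.636 -0.06   1.041 -0.406  1.971] [0.576  0.1363 0.0296] 0.042758109983240485 [ 0.76  0.78 -0.1 ]
[[-0.033, 0.068, 0.997], [-0.422, 0.904, -0.076], [-0.906, -0.423, -0.001]]
[ 0.0011  0.0017 -0.0004  0.0018 -0.0005 -0.0003]
[ 0.0011  0.0017 -0.0004  0.044  -0.0912 -0.0005]
[ 0.0011  0.0017 -0.0004  0.0525 -0.1093 -0.0005]
```

View pics/bwrist.png

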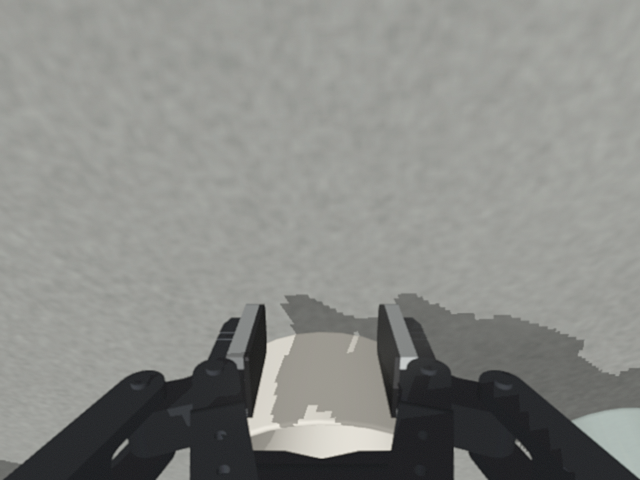

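Emit:
step_arm([
  [[0,0.002,0,0.006,-0.01,0,0.5],[0,0.002,0,0.01,-0.019,0,0.5],[0,0.002,0,0.0145,-0.028,0,0.5],[0,0.002,0,0.019,-0.037,0,0.5],[0,0.002,0,0.023,-0.046,0,0.5],[0,0.002,0,0.027,-0.055,0,0.5],[0,0.002,0,0.0315,-0.064,0,0.5],[0,0.002,0,0.0355,-0.073,0,0.5],[0,0.002,0,0.04,-0.082,0,0.5],[0,0.002,0,0.044,-0.091,-0.0005,0.5],[0,0.002,0,0.048,-0.1,-0.0005,0.5],[0,0.002,0,0.0525,-0.109,-0.0005,0.5]],
])

```text
clock: 4.35
tcp_pos: [0.5669, 0.0148, 0.0288]
orientation: [0.684, -0.126, 0.696, -0.179]
wrist_force: [-0.6, 1.5, 1.4]
finger_gap: 0.0427
```

```bash
cat > ram.py <<'E'
from h import *
import sys
from scipy.optimize import least_squares
for c in sys.argv[1:]:
    im,d=env.read_camera(c);save('r_%s_%.2f'%(c,env.get_state()['clock']),im)
    sil=[s for s in env.silhouettes(c,'ramekin')[:1]]
    if not sil: print(c,'none');continue
    k=cloud(c,d,cv2.dilate(sil[0]['mask'].astype(np.uint8),np.ones((5,5)))>0,tool()); k=k[(k[:,2]>.037)&(k[:,2]<.052)]
    f=least_squares(lambda p:np.hypot(k[:,0]-p[0],k[:,1]-p[1])-.048,k.mean(0)[:2],loss='soft_l1',f_scale=.002).x
    print(c,round(sil[0]['confidence'],2),sil[0]['uv'],f.round(4),len(k),k.min(0).round(3),k.max(0).round(3))
E
python3 look.py c; python3 ram.py top side
```

```text
4.35 [ 0.097  0.541 -0.234  0.878 -0.429  1.763] [0.5669 0.0148 0.0288] 0.04274054746894019 [-0.61  1.52  1.45]
[[-0.033, 0.069, 0.997], [-0.421, 0.904, -0.077], [-0.906, -0.422, -0.001]]
top 0.69 [256.9, 259.5] [ 0.5619 -0.0412] 377 [ 0.513 -0.089  0.037] [0.612 0.008 0.051]
side 0.64 [322.0, 312.5] [ 0.5621 -0.0386] 239 [ 0.513 -0.091  0.037] [ 0.6   -0.011  0.05 ]
```

Emit:
step_arm([
  [[0,0,0,0.003,-0.006,0,0.5],[0,0,0,0.006,-0.012,0,0.5],[0,0,0,0.0085,-0.018,0,0.5],[0,0,0,0.011,-0.023,0,0.5],[0,0,0,0.0125,-0.026,0,0.5],[0,0,0,0.0135,-0.0285,0,0.5],[0,0,0,0.0135,-0.0285,0,0.5],[0,0,0,0.0135,-0.0285,0,0.5]],
])

```text
clock: 5.35
tcp_pos: [0.5644, -0.0165, 0.0286]
orientation: [0.683, -0.126, 0.696, -0.18]
wrist_force: [-0.4, -0.6, 0.5]
finger_gap: 0.0425
```

```bash
python3 look.py d; python3 ram.py top side
```

```text
5.35 [ 0.044  0.522 -0.267  0.839 -0.433  1.705] [ 0.5644 -0.0165  0.0286] 0.042451390492285676 [-0.4  -0.61  0.5 ]
[[-0.034, 0.07, 0.997], [-0.421, 0.903, -0.078], [-0.906, -0.423, -0.001]]
top 0.56 [274.1, 264.0] [ 0.5594 -0.0732] 356 [ 0.51  -0.121  0.037] [ 0.608 -0.024  0.052]
side 0.86 [329.9, 304.3] [ 0.5599 -0.0681] 160 [ 0.51  -0.12   0.037] [0.597 0.008 0.05 ]
```

Emit:
step_arm([
  [[0,0,0,-0.012,0.026,0,0.5],[0,0,0,-0.024,0.052,0,0.5],[0,0,0,-0.034,0.072,0,0.5],[0,0,0,-0.07,0.055,0,0.6],[0,0,0,-0.11,0.035,0,0.8],[0,0,0,-0.15,0.016,0,1],[0,0,0,-0.195,-0.003,0,1],[0,0,0,-0.24,-0.022,0,1],[0,0,0,-0.27,-0.038,0,1],[0,0,0,-0.27,-0.038,0,1]],
])

```text
clock: 6.55
tcp_pos: [0.573, 0.0635, 0.2954]
orientation: [0.687, -0.125, 0.693, -0.18]
wrist_force: [0.1, -0.7, 0.5]
finger_gap: 0.0856
```

```bash
python3 look.py e; python3 ram.py top side;  python3 - <<'E'
from h import *
for a in (84,):
  t=np.radians(a);print(rel(pose([0,0,-1],[np.cos(t),np.sin(t),0],[.5825,-.2005,.29])))
E
```

```text
6.55 [ 0.177  0.408  0.244  1.515 -0.422  1.85 ] [0.573  0.0635 0.2954] 0.08556711664937326 [ 0.07 -0.66  0.52]
[[-0.025, 0.074, 0.997], [-0.42, 0.904, -0.077], [-0.907, -0.421, 0.009]]
top 0.69 [274.1, 263.6] [ 0.5593 -0.0733] 355 [ 0.51  -0.121  0.037] [ 0.608 -0.024  0.052]
side 0.87 [320.2, 308.8] [ 0.5596 -0.0691] 394 [ 0.51  -0.121  0.037] [ 0.609 -0.019  0.051]
[-1.5164 -0.3393  0.3433  0.1087 -0.2383  0.0325]
```

Emit:
step_arm([
  [[-0.14,-0.03,0.03,0.01,-0.022,0.003,1],[-0.28,-0.06,0.06,0.02,-0.044,0.006,1],[-0.42,-0.09,0.095,0.03,-0.066,0.009,1],[-0.56,-0.125,0.127,0.04,-0.088,0.012,1],[-0.7,-0.157,0.158,0.05,-0.11,0.015,1],[-0.84,-0.19,0.19,0.06,-0.132,0.018,1],[-0.98,-0.22,0.22,0.07,-0.154,0.021,1],[-1.12,-0.25,0.254,0.08,-0.176,0.024,1],[-1.26,-0.28,0.285,0.09,-0.198,0.027,1],[-1.39,-0.31,0.315,0.1,-0.218,0.03,1],[-1.516,-0.339,0.343,0.109,-0.238,0.0325,1],[-1.516,-0.339,0.343,0.109,-0.238,0.0325,1]],
])

```text
clock: 7.95
tcp_pos: [0.5819, -0.2036, 0.2862]
orientation: [0.525, -0.471, 0.527, 0.474]
wrist_force: [-0.0, 0.6, 0.3]
finger_gap: 0.0854
```

```bash
python3 look.py f wrist; python3 - <<'E'
from h import *
T=tool();d=np.load('fwristd.npy');P=cloud('wrist',d,None,T)
b=(np.hypot(P[:,0]-.5825,P[:,1]+.2005)<.045)
w=P[b&(P[:,2]>.2)&(P[:,2]<.22)]
print(len(w),np.median(w[:,2]))
r=cv2.minAreaRect(w[:,:2].astype(np.float32)*1000);print(r)
u,s,v=np.linalg.svd(w[:,:2]-w[:,:2].mean(0),full_matrices=False);print(w.mean(0),np.degrees(np.arctan2(v[0,1],v[0,0])))
b=(abs(P[:,0]-.58)<.13)&(P[:,1]>-.4)&(P[:,1]<-.03)
t=P[b&(P[:,2]>.143)&(P[:,2]<.151)]
print(cv2.minAreaRect(t[:,:2].astype(np.float32)*1000),len(t))
E
```

```text
7.95 [-4.660e-01  3.970e-01  2.720e-01  1.452e+00 -1.000e-03 -3.590e-01] [ 0.5819 -0.2036  0.2862] 0.08541308260802806 [-0.02  0.6   0.29]
[[-0.005, -0.994, 0.107], [0.002, 0.107, 0.994], [-1.0, 0.005, 0.001]]
1921 0.20624342320175892
((581.7701416015625, -199.98643493652344), (12.029350280761719, 51.416831970214844), 85.6468505859375)
[ 0.580039   -0.19983098  0.206056  ] -4.2682329123464955
((585.6182250976562, -221.0135040283203), (107.0999755859375, 150.51097106933594), 10.005399703979492) 19240
```

View pics/fwrist.png

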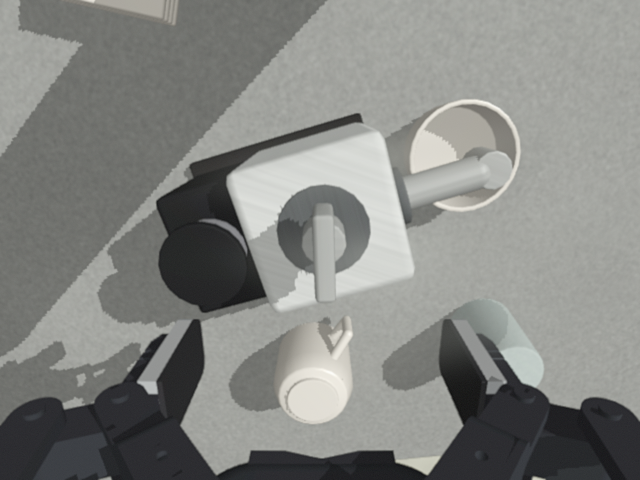

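```bash
python3 - <<'E'
from h import *
t=np.radians(85.7)
for h in (.25,.19):print(rel(pose([0,0,-1],[np.cos(t),np.sin(t),0],[.5818,-.200,h])))
E
```

```text
[-0.0339  0.0013 -0.0044  0.0366  0.0001  0.0018]
[-0.0339  0.0013 -0.0044  0.0966 -0.0001  0.0018]
```

Emit:
step_arm([
  [[-0.034,0.001,-0.004,0.02,0,0.002,1],[-0.034,0.001,-0.004,0.04,0,0.002,1],[-0.034,0.001,-0.004,0.06,0,0.002,1],[-0.034,0.001,-0.004,0.08,0,0.002,1],[-0.034,0.001,-0.004,0.0965,0,0.002,1],[-0.034,0.001,-0.004,0.0965,0,0.002,1],[-0.034,0.001,-0.004,0.0965,0,0.002,1]],
])

```text
clock: 8.7
tcp_pos: [0.5812, -0.1986, 0.1897]
orientation: [0.518, -0.48, 0.519, 0.482]
wrist_force: [-0.8, -0.1, -0.1]
finger_gap: 0.0852
```

```bash
python3 look.py g wrist;python3 - <<'E'
from h import *
t=np.radians(85.7)
for h in (.19,):print(rel(pose([0,0,-1],[np.cos(t),np.sin(t),0],[.5818,-.200,h])))
E
```

```text
8.7 [-0.46   0.409  0.056  1.22   0.    -0.385] [ 0.5812 -0.1986  0.1897] 0.08524815562571177 [-0.77 -0.07 -0.08]
[[-0.002, -0.997, 0.075], [0.001, 0.075, 0.997], [-1.0, 0.002, 0.001]]
[ 0.0004  0.0002 -0.0002  0.0006 -0.0001 -0.001 ]
```

View pics/gwrist.png

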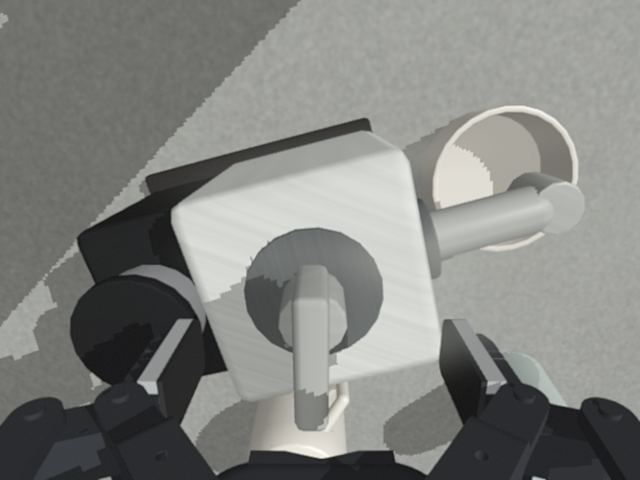

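Emit:
step_arm([
  [[0,0,0,0,0,-0.001,0.6],[0,0,0,0,0,-0.001,0.3],[0,0,0,0,0,-0.001,0],[0,0,0,0,0,-0.001,0],[0,0,0,0,0,-0.001,0],[0,0,0,0,0,-0.001,0],[0,0,0,0,0,-0.001,0],[0,0,0,0,0,-0.001,0]],
], force=40)

```text
clock: 9.55
tcp_pos: [0.5816, -0.2019, 0.191]
orientation: [0.518, -0.481, 0.519, 0.48]
wrist_force: [-1.5, -5.8, 0.9]
finger_gap: 0.0115
```

```bash
python3 look.py g2 ; python3 -c "
from h import *
print(env.get_state()['ft_torque'])"
```

```text
9.55 [-0.463  0.409  0.059  1.219 -0.003 -0.387] [ 0.5816 -0.2019  0.191 ] 0.011514449055787268 [-1.46 -5.77  0.9 ]
[[-0.0, -0.997, 0.076], [-0.003, 0.076, 0.997], [-1.0, -0.0, -0.003]]
[-0.79138074  0.23899302  0.04849356]
```

Emit:
step_arm([
  [[0.1,0,0,0,0,0,0],[0.2,0,0,0,0,0,0],[0.3,0,0,0,0,0,0],[0.4,0,0,0,0,0,0],[0.5,0,0,0,0,0,0],[0.6,0,0,0,0,0,0],[0.7,0,0,0,0,0,0],[0.8,0,0,0,0,0,0],[0.9,0,0,0,0,0,0],[1.0,0,0,0,0,0,0],[1.1,0,0,0,0,0,0],[1.2,0,0,0,0,0,0]],
])

```text
clock: 10.75
tcp_pos: [0.5827, -0.201, 0.191]
orientation: [0.7, -0.103, 0.699, 0.102]
wrist_force: [2.7, 3.3, -1.2]
finger_gap: 0.0111
```

```bash
cat > st.py <<'E'
from h import *
s=env.get_state();T=tool();z=T[:3,2];p=s['tcp_pos']
print(s['clock'],p.round(4),'jaw yaw',np.degrees(np.arctan2(z[1],z[0])).round(2),'gap',s['finger_gap'],'F',s['wrist_force'].round(2),'M',s['ft_torque'].round(3),'j6',s['joint_pos'][5].round(3),'tau6',s['tau'][5].round(3))
E
python3 st.py
```

```text
10.75 [ 0.5827 -0.201   0.191 ] jaw yaw 16.71 gap 0.011076722802807118 F [ 2.65  3.3  -1.19] M [ 0.731 -0.775  0.06 ] j6 0.817 tau6 -0.95
```

Emit:
step_arm([
  [[0.05,0,0,0,0,0,0],[0.09,0,0,0,0,0,0],[0.12,0,0,0,0,0,0],[0.15,0,0,0,0,0,0],[0.17,0,0,0,0,0,0],[0.17,0,0,0,0,0,0],[0.17,0,0,0,0,0,0],[0.17,0,0,0,0,0,0]],
])

```text
clock: 11.55
tcp_pos: [0.5828, -0.2009, 0.1911]
orientation: [0.707, -0.044, 0.705, 0.043]
wrist_force: [1.4, -0.4, 0.0]
finger_gap: 0.0115
```

```bash
python3 st.py; python3 look.py i wrist top
```

```text
11.55 [ 0.5828 -0.2009  0.1911] jaw yaw 7.02 gap 0.011517877669135135 F [ 1.43 -0.43  0.04] M [-0.089 -0.379  1.409] j6 0.986 tau6 1.411
11.55 [-0.462  0.409  0.06   1.218  0.     0.986] [ 0.5828 -0.2009  0.1911] 0.011517877669135135 [ 1.43 -0.43  0.04]
[[0.002, -0.122, 0.992], [-0.001, 0.992, 0.122], [-1.0, -0.001, 0.002]]
```

View pics/iwrist.png

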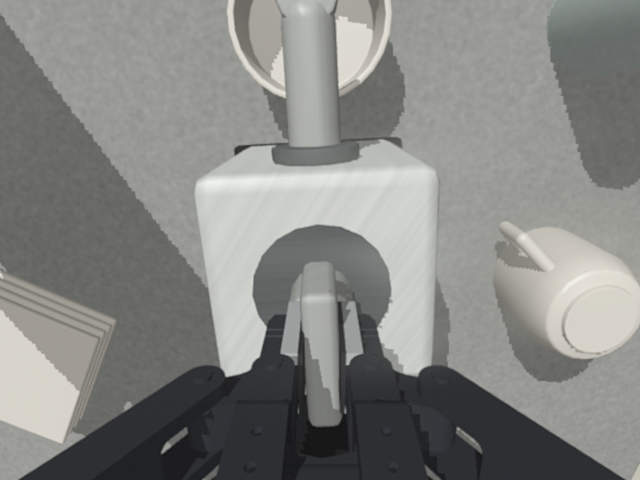

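Emit:
step_arm([
  [[-0.12,0,0,0,0,0,0],[-0.24,0,0,0,0,0,0],[-0.36,0,0,0,0,0,0],[-0.48,0,0,0,0,0,0],[-0.6,0,0,0,0,0,0],[-0.72,0,0,0,0,0,0],[-0.84,0,0,0,0,0,0],[-0.96,0,0,0,0,0,0],[-1.08,0,0,0,0,0,0],[-1.2,0,0,0,0,0,0],[-1.3,0,0,0,0,0,0],[-1.4,0,0,0,0,0,0]],
])

```text
clock: 12.85
tcp_pos: [0.5816, -0.202, 0.191]
orientation: [0.512, -0.488, 0.512, 0.487]
wrist_force: [-3.0, -2.8, 0.5]
finger_gap: 0.0112
```

```bash
python3 st.py
```

```text
12.85 [ 0.5816 -0.202   0.191 ] jaw yaw 87.21 gap 0.011185009715030935 F [-3.04 -2.83  0.47] M [-0.391  0.422 -0.134] j6 -0.415 tau6 0.943
```

Remaining 12.8° ≈ 0.22 rad.

Emit:
step_arm([
  [[-0.08,0,0,0,0,0,0],[-0.15,0,0,0,0,0,0],[-0.2,0,0,0,0,0,0],[-0.22,0,0,0,0,0,0],[-0.22,0,0,0,0,0,0],[-0.22,0,0,0,0,0,0],[-0.22,0,0,0,0,0,0],[-0.22,0,0,0,0,0,0]],
])

```text
clock: 13.65
tcp_pos: [0.5816, -0.2023, 0.191]
orientation: [-0.455, 0.541, -0.456, -0.54]
wrist_force: [0.6, -1.9, -0.2]
finger_gap: 0.0115
```

```bash
python3 st.py; python3 look.py k wrist; python3 ram.py top side; python3 - <<'E'
from h import *
T=tool();d=np.load('kwristd.npy');P=cloud('wrist',d,None,T)
w=P[(np.hypot(P[:,0]-.582,P[:,1]+.2015)<.032)&(P[:,2]>.2)&(P[:,2]<.2115)]
r=cv2.minAreaRect(w[:,:2].astype(np.float32)*1000);print(r,len(w))
u,s,v=np.linalg.svd(w[:,:2]-w[:,:2].mean(0),full_matrices=False);print(w.mean(0),np.degrees(np.arctan2(v[0,1],v[0,0])))
for c in('top','side'):
  for t in ['mug','tumbler','saucers']:
    im,d=env.read_camera(c)
    for q in env.silhouettes(c,t)[:1]:print(c,t,q['uv'],np.median(cloud(c,d,q['mask']),0).round(3))
E
```

```text
13.65 [ 0.5816 -0.2023  0.191 ] jaw yaw 99.76 gap 0.011506913492261692 F [ 0.65 -1.85 -0.2 ] M [-0.257 -0.079 -0.037] j6 -0.634 tau6 -0.046
13.65 [-0.464  0.409  0.059  1.219 -0.002 -0.634] [ 0.5816 -0.2023  0.191 ] 0.011506913492261692 [ 0.65 -1.85 -0.2 ]
[[0.0, -0.986, -0.17], [-0.003, -0.17, 0.986], [-1.0, 0.0, -0.003]]
top none
side 0.84 [320.0, 309.6] [ 0.5595 -0.069 ] 399 [ 0.51  -0.121  0.037] [ 0.61  -0.018  0.051]
((581.9371948242188, -201.89199829101562), (39.592262268066406, 45.242431640625), 60.372737884521484) 6360
[ 0.57712179 -0.2024099   0.20574102] 9.932823851930051
top tumbler [263.1, 157.3] [ 0.746 -0.044  0.087]
top saucers [430.8, 374.2] [ 0.343 -0.355  0.04 ]
side mug [262.2, 234.5] [ 0.762 -0.204  0.062]
side tumbler [262.9, 235.3] [ 0.761 -0.203  0.062]
side saucers [330.0, 212.8] [ 0.581 -0.193  0.182]
```

View pics/kwrist.png

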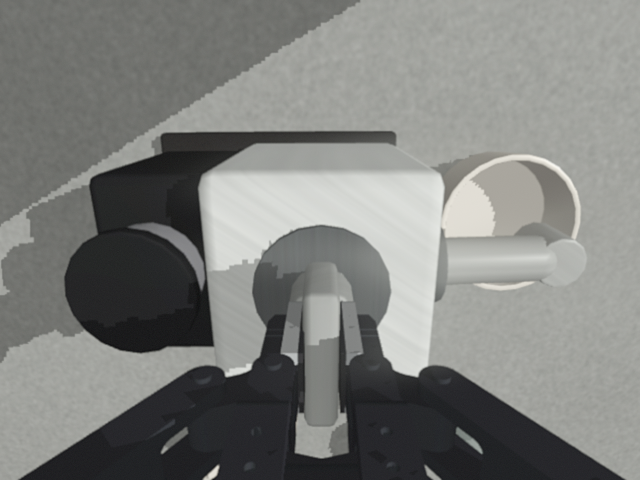

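```bash
python3 -c "
from workcell import env
print(env.hand_in())"
```

```text
the job is handed in; nothing more can be done
None
```

I slid the ramekin under the spout, turned the wing screw clockwise to its seat and backed it off a quarter turn. I then handed the job in at about 14 s with the wings still gripped. `hand_in` gives no verdict, so the result rests on my own checks below.

- **Ramekin:** I pushed it upright along the counter with the gripper tilted and the fingers half closed. By the top and side cameras its centre ended about 1 to 2 mm from the spout's centre.
- **Seating:** The moment on the wrist rose to about 1.4 N m, so the screw was on its stop. The wings were then in line with the spout.
- **Quarter turn:** The final jaw angle is 99.8°, against a seat at about 10°. That is about 90° back. In the wrist picture the wings stand square to the spout.
- **Grip:** Force is set to 40 N, and the finger gap of 11.5 mm fits the 12 mm wings.
- **Other crockery:** The mug, tumbler and saucers measured within about 1 mm of their first positions.

Checks that failed or disagreed:
- **Network misses:** In the last look the top camera did not find the ramekin or the mug. The side camera labelled the mug as the tumbler and the screw as the saucers. I ignored those readings and used the other camera for each.
- **Camera offset:** The top and side cameras differ by about 4 to 5 mm in y. I therefore compared ramekin and spout within the same camera.
- **Wing angle:** The point-cloud check of the wing angle (9.9°) also took in the finger pads, so it only supports the jaw reading.

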